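# Mount the matching holder flanges on the setting fixtures and tidy the rest

## Robot

A 6-joint arm with a two-finger parallel gripper is mounted at the origin on the work surface. World frame = base frame: x ahead of the robot, y to its left, z up, the work surface at z = 0. Lengths are in mm, angles in rad, forces in N, time in s.
With the tool pointing down it reaches from about 300 to 775 mm from the base axis. Payload 14.6 kg.
Tool frame: the origin (TCP) lies midway between the tips of the shut fingers; the grasp point (between the pads) lies 19 mm behind it; y points along the fingers, z is the direction in which the jaws open and shut, and the axes are right-handed (so a half turn about y gives the same grasp; the last joint's range is limited). The gripper opens to 94 mm and grips with 3 to 60 N. Pads are 16 mm wide; open, the fingers measure 119 mm over their backs; the gripper's body (75 mm by 177 mm) begins 78 mm behind the grasp point.
Start: joints at [1.107, 0.3, 1.521, -0, 1.321, -0.067], TCP at [212.554, 507.257, 205.446] pointing down, gripper open.
Joint ranges: [-3.03, 3.03], [-0.79, 2.21], [0.23, 2.52], [-1.04, 4.18], [0, 3.07], [-2.55, 2.55]. Speed limits (rad/s): [2.22, 2.22, 2.57, 3.14, 3.14, 3.14].

## Interface

Orientations are given as [roll, pitch, yaw] about the fixed x, y, z axes, in that order (R = Rz(yaw) Ry(pitch) Rx(roll)).
In Python, from cell import manip gives the robot as it stands.
- The arm moves only by the tool play_rows, never from a script. Its argument "series" is a list of rows, each a list of 3 entries, a list of its own where there are three numbers: the shift along the tool's x, y, z in m, then the turn about the tool's y in rad, then the closure, from 0 (fully open) to 1 (shut). In form: [[[dx, dy, dz], twist, grip], ...]. A call has 1 to 20 rows; each row is the pose to reach, as a shift and turn from the pose measured when the call began, along the tool's axes at that moment; what a row does not reach only later rows make up. A row lasts 1/10 s, in which the tool goes at most 50 mm and 8.59 degrees, less where a joint would pass 70% of its speed; a pose out of reach is approached as far as the arm can. A call with a gripper value outside its range is refused whole. The fingers move at their own pace and stop on an object; "squeeze" is the grip in N (left out, the last holds). Time passes only in rows, so rows that repeat a pose let the fingers close. It gives the time, the measured TCP pose, the force and the opening at its end, in the units of the state.
- manip.read_state(): the state, without advancing time (a new reading comes with each control period).
- manip.camera(name): name is "scene" or "top"; returns the picture (400x640x3 uint8, red, green, blue); there is no depth.
- manip.camera_params(name): a dict with "K" (3x3 intrinsics, pixels), "dist_coeffs" ([k1, k2, p1, p2, k3] as OpenCV has them; the pictures are not rectified), "rvec" (rotation vector, rad) and "tvec" (3), from world to camera coordinates, as OpenCV has them. Camera axes: x right, y down, z forward; pixel columns grow to the right and rows downward; lengths in mm; the calibration is good to about 2 mm. A picture is of the moment at which its call begins. camera_params takes no time and is no camera call.
- manip.sign_off(): hands the job in, once; it reports no verdict.
The state is a dict: "clock": time; "joints": joint angles; "qd": joint speeds; "effort": joint torques, N m; "eef_pos": TCP position; "eef_rot": TCP orientation; "wrist_force": force on the tool from outside, world axes, zero at the start; "moment": the same for the moment, N m; "finger_gap": finger opening in mm.
Only numpy, scipy, OpenCV 4.12 (cv2) and the standard library are available. Lean on these libraries where they do the work, as an engineer would, in place of code of your own. Each camera call takes 0.05 s, during which the arm holds its last target. There are 200 camera calls.

## Task

Fit each of the two blue fixtures with the flange whose holes match its studs, down fully flush on its stud plate, and only then turn that fixture's knob clockwise until it clicks over and stays. Lay every left-over flange, however many there are, flat on the floor of the green tray, none on top of another. Leave the other things on the bench where they are.

Things in the scene. Friction and masses are not known exactly. Their poses are not given: they have to be found in the camera images.
- fixture_1_seat (a point): Centre of the top face of the dark stud plate (64 x 64 mm, 32 mm above the bench) of a fixture: the underside of a fitted flange is centred here. x points from the knob to the stud plate, z up. Brass studs 6 mm thick, tips tapered, rise 10 mm above it at (x, y) mm: three studs: (0, 24), (-20, -20), (20, -20).
- fixture_1: Fixture: fixed blue block 190 x 76 mm, 24 mm high; origin centre of its underside, x along its length. The stud plate's centre is 47 mm from it towards +x, the knob's axis 48 mm towards -x.
- knob_1 (a joint): Black knob of fixture 1, rad: 0 = open (the start); grows clockwise seen from above to the stop at 1.4. Over-centre detent: resists with 0.12 N m at first, less and less up to 0.8, then clicks over, springs by itself to 1.4 and stays. Let go short of 0.8 it springs back to 0.
- knob_1_grip (a point): On the axis of the knob of fixture 1, 61 mm above the bench, where to grip it: a bar 42 x 14 mm, 32 mm high (top 68 mm above the bench, foot 38 mm) on a disc 44 mm across. Turns with the knob; x runs along the bar, which at 0 lies along the fixture's x.
- fixture_2_seat (a point): Centre of the top face of the dark stud plate (64 x 64 mm, 32 mm above the bench) of a fixture: the underside of a fitted flange is centred here. x points from the knob to the stud plate, z up. Brass studs 6 mm thick, tips tapered, rise 10 mm above it at (x, y) mm: four studs: (24, 13), (-24, 13), (24, -13), (-24, -13).
- fixture_2: Fixture: fixed blue block 190 x 76 mm, 24 mm high; origin centre of its underside, x along its length. The stud plate's centre is 47 mm from it towards +x, the knob's axis 48 mm towards -x.
- knob_2 (a joint): Black knob of fixture 2, rad: 0 = open (the start); grows clockwise seen from above to the stop at 1.4. Over-centre detent: resists with 0.12 N m at first, less and less up to 0.8, then clicks over, springs by itself to 1.4 and stays. Let go short of 0.8 it springs back to 0.
- knob_2_grip (a point): On the axis of the knob of fixture 2, 61 mm above the bench, where to grip it: a bar 42 x 14 mm, 32 mm high (top 68 mm above the bench, foot 38 mm) on a disc 44 mm across. Turns with the knob; x runs along the bar, which at 0 lies along the fixture's x.
- flange_1: Flange, one of up to six alike but for their holes (some may be absent): aluminium plate 64 x 64 x 6 mm; on its middle a brass grip block, 24 mm along x, 14 mm along y, its top 42 mm above the plate's underside. 130 to 220 g. Origin: centre of the underside; z up. Through holes 8.5 mm wide at (x, y) mm: two holes: (0, 22), (0, -22).
- flange_2: Flange, one of up to six alike but for their holes (some may be absent): aluminium plate 64 x 64 x 6 mm; on its middle a brass grip block, 24 mm along x, 14 mm along y, its top 42 mm above the plate's underside. 130 to 220 g. Origin: centre of the underside; z up. Through holes 8.5 mm wide at (x, y) mm: four holes in a rectangle: (24, 13), (-24, 13), (24, -13), (-24, -13).
- flange_3: Flange, one of up to six alike but for their holes (some may be absent): aluminium plate 64 x 64 x 6 mm; on its middle a brass grip block, 24 mm along x, 14 mm along y, its top 42 mm above the plate's underside. 130 to 220 g. Origin: centre of the underside; z up. Through holes 8.5 mm wide at (x, y) mm: three holes in a narrow triangle: (0, 24), (-12, -20), (12, -20).
- flange_4: Flange, one of up to six alike but for their holes (some may be absent): aluminium plate 64 x 64 x 6 mm; on its middle a brass grip block, 24 mm along x, 14 mm along y, its top 42 mm above the plate's underside. 130 to 220 g. Origin: centre of the underside; z up. Through holes 8.5 mm wide at (x, y) mm: four holes in a square: (19, 19), (-19, 19), (19, -19), (-19, -19).
- flange_5: Flange, one of up to six alike but for their holes (some may be absent): aluminium plate 64 x 64 x 6 mm; on its middle a brass grip block, 24 mm along x, 14 mm along y, its top 42 mm above the plate's underside. 130 to 220 g. Origin: centre of the underside; z up. Through holes 8.5 mm wide at (x, y) mm: three holes in a wide triangle: (0, 24), (-20, -20), (20, -20).
- flange_6: Flange, one of up to six alike but for their holes (some may be absent): aluminium plate 64 x 64 x 6 mm; on its middle a brass grip block, 24 mm along x, 14 mm along y, its top 42 mm above the plate's underside. 130 to 220 g. Origin: centre of the underside; z up. Through holes 8.5 mm wide at (x, y) mm: four holes in a diamond: (0, 22), (0, -22), (22, 0), (-22, 0).
- tray: Green open tray, fixed, 200 x 200 mm outside, 25 mm high, walls and floor 5 mm thick. Origin: centre of its underside; x, y along its sides. Room for four flanges, lying side by side, two by two.
- polish: Bystander, loose, to be left alone: small red bottle with a white cap, 32 mm across, 65 mm tall. Origin: centre of its underside.
- bench_block: Bystander, loose, to be left alone: steel block 60 x 60 x 22 mm. Origin: centre of its underside.
- charcoal: Bystander, loose, to be left alone: dark grey round soldering block, 64 mm across, 30 mm tall. Origin: centre of its underside.
- driver: Bystander, loose, to be left alone: screwdriver, 150 mm long, lying. Origin: at the middle of the tool.
- bead_jar: Bystander, loose, to be left alone: small amber jar, 44 mm across, 50 mm tall. Origin: centre of its underside.
- wax_tin: Bystander, loose, to be left alone: flat yellow tin 70 x 50 x 20 mm. Origin: centre of its underside.
Not all that is in view belongs to the job. Leave any turquoise look-alike of the flange_3 alone. What is shaped like the flange_5 but red is not meant.

How it is judged:
By the outcome, as a careful person would: the job done as asked, in the order asked, and still so for the second after the job is handed in, with the robot touching nothing.
Of flange_1, flange_3, flange_4, flange_6 only 2 to 4 are there at a start; the rules pass over those that are not, and their reading is None.
At some moment in a run one of flange_1, flange_2, flange_3, flange_4, flange_5, flange_6 may be knocked a few centimetres aside while the robot is not near it.
It also fails if it takes over 210 s, if anything falls off the work surface, if the arm or the gripper's body presses on something with over 40 N, if the wrist force passes 120 N, or if a joint passes its speed limit or range.

## Working session

There is one attempt and no reset: what is moved stays moved. The work goes in short steps, Python scripts to look and compute and a tool call to move; the robot and the scene stay as the last step left them, time stands still between calls to the robot, and variables do not carry over. Pictures are saved under pics/ and viewed, about 12 in all and at most 16, crops included, and the job is handed in when it is done.

Besides the shell and the picture viewer there is one more tool, called after "Emit:" by a JSON object that holds its "op" and its "data". play_rows: Moves the arm, as the interface text tells. Its arguments: {"type":"object","properties":{"series":{"type":"array","items":{"type":"array"}},"squeeze":{"type":"number"}},"required":["series"]}

```bash
mkdir -p pics; ls; python3 - <<'E'
from cell import manip
import cv2
for n in("scene","top"):
    cv2.imwrite(f"pics/{n}0.png",cv2.cvtColor(manip.camera(n),cv2.COLOR_RGB2BGR)); print(n,manip.camera_params(n))
print(manip.read_state())
E
```

```text
pics
scene {'K': array([[389.61319099,   0.        , 315.06608799],
       [  0.        , 389.61319099, 199.55529211],
       [  0.        ,   0.        ,   1.        ]]), 'dist_coeffs': array([-0.0532548,  0.       ,  0.       ,  0.       ,  0.       ]), 'rvec': array([ 1.56738406,  2.05493302, -0.76080579]), 'tvec': array([ 132.29455054, -350.66748439, 1364.92182127])}
top {'K': array([[443.96268527,   0.        , 318.96028747],
       [  0.        , 443.96268527, 201.66218059],
       [  0.        ,   0.        ,   1.        ]]), 'dist_coeffs': array([0.00849511, 0.        , 0.        , 0.        , 0.        ]), 'rvec': array([ 2.09398935, -2.14882619,  0.19080307]), 'tvec': array([ 52.46728808, 566.63332624, 970.02069688])}
{'clock': 0.1, 'joints': array([ 1.10737441e+00,  3.00419664e-01,  1.52152103e+00,  7.84952818e-06,
        1.32068808e+00, -6.65862922e-02]), 'qd': array([-0.00131903, -0.00179208, -0.00085579,  0.00043912,  0.00021406,
        0.00060372]), 'effort': array([ 2.09300859e-03, -5.32649732e+01, -3.53280544e+01,  7.09508755e-02,
        2.36222288e-02, -6.82614609e-05]), 'eef_pos': array([212.46513872, 507.05179291, 204.939944  ]), 'eef_rot': array([-1.57182964e+00,  7.65268324e-05, -3.96837614e-01]), 'wrist_force': array([ 0.25124903, -0.03466707, -0.38247699]), 'moment': array([-0.00929403, -0.02664714, -0.00877008]), 'finger_gap': 93.83561311644195}
```

View pics/scene0.png

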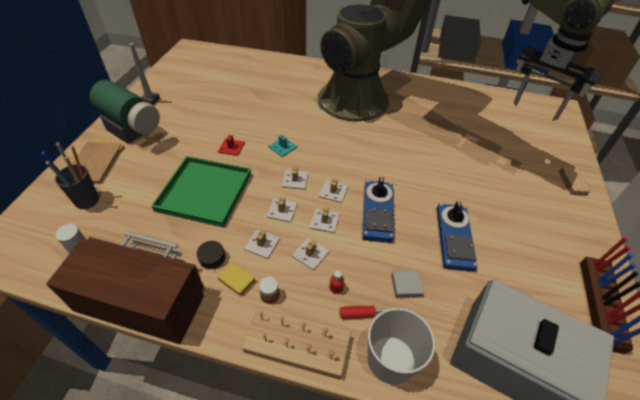

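View pics/top0.png

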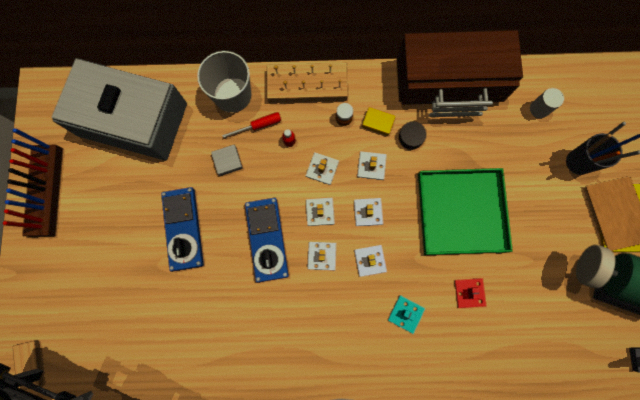

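```bash
cat > h.py <<'E'
import numpy as np, cv2
from cell import manip
P={n:manip.camera_params(n) for n in("scene","top")}
def ray(n,uv):
    p=P[n]; R=cv2.Rodrigues(p["rvec"])[0]
    q=cv2.undistortPoints(np.float64(uv).reshape(-1,1,2),p["K"],p["dist_coeffs"]).reshape(-1,2)
    return -R.T@p["tvec"].ravel(), np.c_[q,np.ones(len(q))]@R
def plane(n,uv,z):
    c,d=ray(n,uv); return (c+d*((z-c[2])/d[:,2])[:,None])[:,:2]
def tri(uvs,uvt):
    out=[]
    for a,b in zip(np.reshape(uvs,(-1,2)),np.reshape(uvt,(-1,2))):
        c1,d1=ray("scene",a);c2,d2=ray("top",b);d1=d1[0];d2=d2[0]
        s=np.linalg.lstsq(np.c_[d1,-d2],c2-c1,rcond=None)[0]
        out.append((c1+s[0]*d1+c2+s[1]*d2)/2)
    return np.array(out)
def proj(n,X):
    p=P[n]; return cv2.projectPoints(np.float64(X).reshape(-1,1,3),p["rvec"],p["tvec"],p["K"],p["dist_coeffs"])[0].reshape(-1,2)
def white(n,img):
    h=cv2.cvtColor(img,cv2.COLOR_RGB2HSV); m=((h[...,1]<60)&(h[...,2]>120)).astype(np.uint8)
    k=np.ones((5,5),np.uint8); m=cv2.morphologyEx(m,cv2.MORPH_CLOSE,k)
    out=[]
    for c in cv2.findContours(m,cv2.RETR_EXTERNAL,cv2.CHAIN_APPROX_NONE)[0]:
        if cv2.contourArea(c)<150: continue
        w=plane(n,c.reshape(-1,2),6).astype(np.float32)
        (x,y),(a,b),t=cv2.minAreaRect(w)
        if 50<a<85 and 50<b<85: out.append((round(x,1),round(y,1),round(a,1),round(b,1),round((t+45)%90-45,1)))
    return sorted(out)
E
python3 - <<'E'
from h import *
I={n:cv2.cvtColor(cv2.imread(f"pics/{n}0.png"),cv2.COLOR_BGR2RGB) for n in("scene","top")}
for n in I:
    print(n,ray(n,[[320,200]])[0].round(),*white(n,I[n]),sep="\n")
def crop(n,x,y,w,h,s,f): cv2.imwrite(f,cv2.cvtColor(cv2.resize(I[n][y:y+h,x:x+w],None,fx=s,fy=s,interpolation=cv2.INTER_CUBIC),cv2.COLOR_RGB2BGR))
crop("top",300,145,95,135,4.4,"pics/fl_top.png")
crop("top",155,180,140,110,5.4,"pics/fix_top.png")
crop("scene",240,165,240,110,3.3,"pics/all_scene.png")
E
```

```text
scene
[1164.  159.  789.]
(414.6, 152.3, 76.1, 72.9, 8.0)
(433.7, -80.1, 67.1, 64.8, 8.4)
(445.5, 361.6, 75.7, 71.1, 4.8)
(447.9, 33.7, 65.2, 66.3, -3.5)
(550.2, -80.6, 66.5, 65.5, 2.1)
(553.4, 35.8, 66.2, 65.0, 2.5)
(660.8, 27.4, 65.5, 65.5, -20.8)
(664.8, -94.0, 65.8, 65.8, -8.6)
(675.1, 261.8, 58.5, 60.2, 17.7)
(767.5, -580.2, 53.5, 50.8, 38.8)
top
[ 379.   34. 1058.]
(433.3, -78.9, 63.4, 65.0, 8.5)
(442.6, 160.3, 68.5, 65.5, -1.5)
(447.5, 35.3, 63.7, 63.4, -1.8)
(473.8, 366.0, 68.7, 66.2, -1.5)
(549.3, -79.1, 64.2, 64.6, 1.7)
(553.0, 37.3, 63.5, 63.5, 2.3)
(660.3, 28.5, 63.4, 63.1, -21.7)
(664.4, -92.7, 63.6, 63.2, -8.1)
(689.8, 264.3, 56.1, 58.0, 17.6)
```

View pics/fl_top.png

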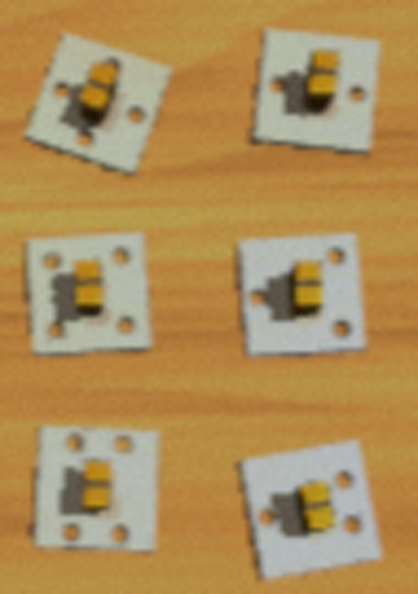

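View pics/fix_top.png

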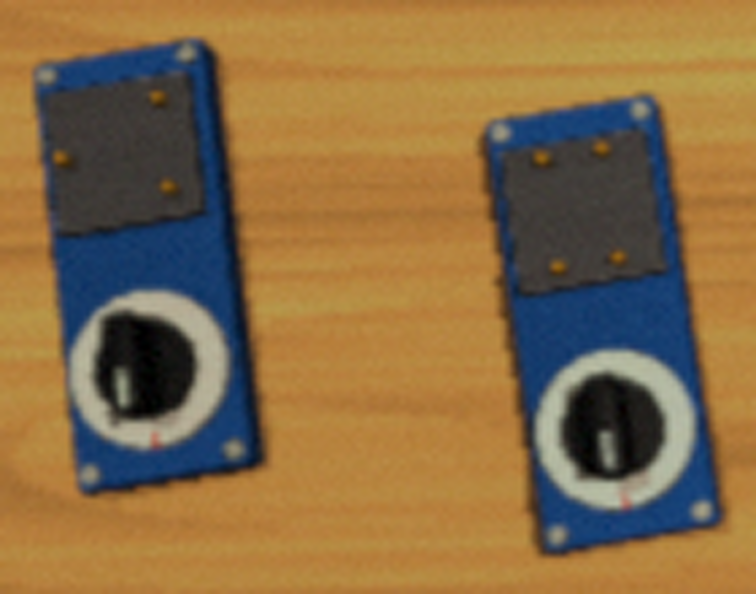

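View pics/all_scene.png

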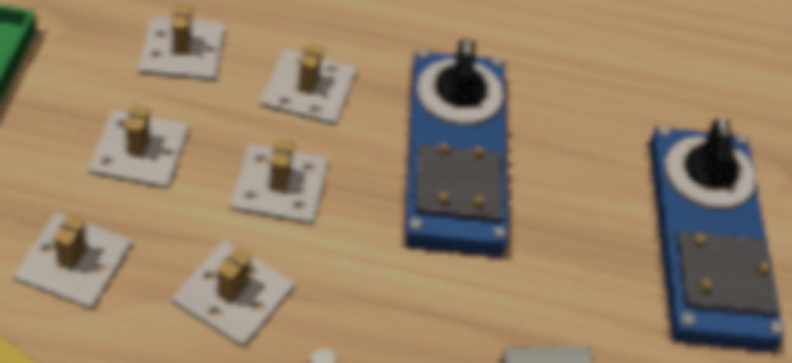

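Views so far (top-crop pixels converted to full top image): flange candidates are rectangle (320,256), wide triangle (369,211), narrow triangle (370,260), square (320,211), diamond (322,167), two-hole (371,166); decoys turquoise (406,313) and red (470,292). The three-stud fixture 1 is on the left (182,228), the four-stud fixture 2 on its right (267,240). I pick flange_5 = wide triangle (369,211) and flange_2 = rectangle (320,256).

```bash
cat >> h.py <<'E'
def sortc(n,r): return r
def meas(n,img,mask,z,lo,hi,area=150):
    """quads of a mask, cast to plane z: (centre, size, angle, centre pixel)"""
    out=[]
    for c in cv2.findContours(mask.astype(np.uint8),cv2.RETR_EXTERNAL,cv2.CHAIN_APPROX_NONE)[0]:
        if cv2.contourArea(c)<area: continue
        w=plane(n,c.reshape(-1,2),z).astype(np.float32); (x,y),(a,b),t=cv2.minAreaRect(w)
        if lo<min(a,b) and max(a,b)<hi: out.append((np.array([x,y]),(a,b),(t+45)%90-45,proj(n,[x,y,z])[0]))
    return out
E
python3 - <<'E'
from h import *
from scipy import ndimage as nd
I={n:cv2.cvtColor(cv2.imread(f"pics/{n}0.png"),cv2.COLOR_BGR2RGB) for n in("scene","top")}
roi={"top":[(155,180,50,100),(240,190,55,100)],"scene":[(435,200,45,75),(355,175,45,70)]}
# stud patterns
pat=[np.array([(0,24),(-20,-20),(20,-20)]),np.array([(24,13),(-24,13),(24,-13),(-24,-13)])]
pc={}
for n in I:
    h=cv2.cvtColor(I[n],cv2.COLOR_RGB2HSV)
    for k,(x,y,w,hh) in enumerate(roi[n]):
        m=np.zeros(h.shape[:2],np.uint8); s=np.s_[y:y+hh,x:x+w]
        blue=((h[...,0]>100)&(h[...,0]<125)&(h[...,1]>130)&(h[...,2]>50))
        dark=(h[...,2]<110)&(h[...,1]<110)
        brass=(h[...,0]>8)&(h[...,0]<28)&(h[...,1]>110)
        m[s]=dark[s]; m=cv2.morphologyEx(m,cv2.MORPH_OPEN,np.ones((3,3),np.uint8));m=cv2.morphologyEx(m,cv2.MORPH_CLOSE,np.ones((5,5),np.uint8))
        q=meas(n,I[n],m,32,45,85)
        for a in q: print(n,k+1,"plate",a[0].round(1),np.round(a[1],1),round(a[2],1),a[3].round(1)); pc[n,k]=a
        if not q: continue
        hull=cv2.boxPoints(cv2.minAreaRect(np.argwhere(m)[:,::-1].astype(np.float32))) 
        pm=np.zeros_like(m); 
        cc=[c for c in cv2.findContours(m,cv2.RETR_EXTERNAL,cv2.CHAIN_APPROX_NONE)[0]]
        ctr=q[0][3]
        yy,xx=np.mgrid[:400,:640]; near=np.hypot(xx-ctr[0],yy-ctr[1])<21
        lab,nn=nd.label(brass&near); 
        for i in range(1,nn+1):
            A=(lab==i).sum()
            if 2<=A<40:
                wgt=(lab==i)*1.; c=nd.center_of_mass(wgt)[::-1]
                print("   stud",A,np.round(c,1),plane(n,c,38)[0].round(1))
for k in(0,1):
    if ("scene",k) in pc and ("top",k) in pc: print(k+1,"tri",tri(pc["scene",k][3],pc["top",k][3]).round(1))
E
```

```text
scene 1 plate [566.3 369.6] [68.4 66.5] 8.7 [459.7 246.9]
   stud 3 [451.3 237.3] [547.9 347.6]
   stud 5 [470.6 246.2] [562.1 393.4]
   stud 3 [453.3 251.3] [588.  353.6]
scene 2 plate [535.6 172.5] [68.7 68.7] 10.0 [379.8 219.6]
   stud 3 [373.7 224.7] [560.4 160.3]
   stud 4 [384.5 225.5] [555.7 186.3]
top 1 plate [565.2 371.9] [64.9 67.8] 8.1 [176.9 208.1]
   stud 21 [173.5 188.6] [611.  379.5]
   stud 9 [184. 198.] [587.8 354.1]
   stud 15 [196.7 205.5] [569.  323.8]
   stud 11 [166.4 209.1] [562.4 394.5]
   stud 9 [185.7 214.1] [549.4 349.1]
top 2 plate [534.3 171. ] [64.3 64.7] 8.9 [262.4 218.9]
   stud 10 [260.1 198.6] [581.6 175.6]
   stud 2 [254.5 200. ] [578.6 188.7]
   stud 9 [266. 207.] [561.2 161.8]
   stud 9 [255. 209.] [557.1 187.5]
   stud 9 [269. 227.] [514. 155.]
   stud 9 [258. 229.] [510.  180.5]
1 tri [[565.4 371.   31.2]]
2 tri [[534.5 171.8  30.4]]
```

```bash
cat >> h.py <<'E'
def go(x,y,z,deg):
    s=manip.read_state(); p=s["eef_pos"]; w=s["eef_rot"][2]; d=np.array([x,y])-p[:2]
    t=-(np.radians(deg)-w); t=(t+np.pi)%(2*np.pi)-np.pi
    print("shift",np.round([(d@[np.cos(w),np.sin(w)])/1e3,(p[2]-z)/1e3,(d@[-np.sin(w),np.cos(w)])/1e3],4),"twist",round(t,4))
E
python3 - <<'E'
from h import *
go(549.7,-79.8,80,-88)
I=cv2.cvtColor(cv2.imread("pics/top0.png"),cv2.COLOR_BGR2HSV);J=cv2.cvtColor(cv2.imread("pics/scene0.png"),cv2.COLOR_BGR2HSV)
for n,h in(("top",I),("scene",J)):
    m=(h[...,0]>50)&(h[...,0]<80)&(h[...,1]>120)
    m=cv2.morphologyEx(m.astype(np.uint8),cv2.MORPH_CLOSE,np.ones((5,5),np.uint8))
    for z in (25,):
        for a in meas(n,h,m,z,150,260): print(n,a)
E
```

```text
shift [ 0.5378  0.1249 -0.4109] twist 1.1391
top (array([ 542.96539307, -301.95300293]), (199.7245330810547, 201.9795379638672), 0.4557081460952759, array([463.82381725, 210.44204496]))
scene (array([ 553.48144531, -299.91677856]), (205.0480194091797, 202.72532653808594), 0.6560812592506409, array([203.05452007, 188.64272629]))
```

Emit:
{"op": "play_rows", "data": {"series": [[[0.5378,0,-0.4109],1.139,0.4],[[0.5378,0,-0.4109],1.139,0.4],[[0.5378,0,-0.4109],1.139,0.4],[[0.5378,0,-0.4109],1.139,0.4],[[0.5378,0,-0.4109],1.139,0.4],[[0.5378,0,-0.4109],1.139,0.4],[[0.5378,0,-0.4109],1.139,0.4],[[0.5378,0,-0.4109],1.139,0.4],[[0.5378,0,-0.4109],1.139,0.4],[[0.5378,0,-0.4109],1.139,0.4],[[0.5378,0,-0.4109],1.139,0.4],[[0.5378,0,-0.4109],1.139,0.4],[[0.5378,0,-0.4109],1.139,0.4],[[0.5378,0,-0.4109],1.139,0.4],[[0.5378,0.125,-0.4109],1.139,0.4],[[0.5378,0.125,-0.4109],1.139,0.4],[[0.5378,0.125,-0.4109],1.139,0.4],[[0.5378,0.125,-0.4109],1.139,0.4],[[0.5378,0.125,-0.4109],1.139,0.4]], "squeeze": 6}}

```text
clock: 2.0
eef_pos: [550.0, -79.9, 81.2]
eef_rot: [-1.571, -0.001, -1.536]
wrist_force: [-0.1, 0.1, 1.3]
finger_gap: 56.5
```

```bash
cat > see.py <<'E'
from h import *
import sys
t=sys.argv[1]
I={n:manip.camera(n) for n in("scene","top")}
for n in I: cv2.imwrite(f"pics/{n}{t}.png",cv2.cvtColor(I[n],cv2.COLOR_RGB2BGR)); print(n,*[w for w in white(n,I[n]) if w[1]<130],sep="\n  ")
E
python3 see.py 1; python3 -c "
from h import *
go(549.7,-79.8,15,-88)"
```

```text
scene
  (432.6, -77.0, 65.8, 58.8, 4.8)
  (550.3, -80.4, 66.2, 65.0, 2.5)
  (660.6, 27.4, 65.8, 66.0, -20.6)
  (664.9, -93.9, 65.8, 66.1, -8.4)
  (767.7, -580.1, 55.0, 50.8, 38.8)
top
  (659.9, 28.8, 63.8, 62.9, -20.6)
shift [-0.0003  0.0673 -0.0009] twist 0.0002
```

Emit:
{"op": "play_rows", "data": {"series": [[[0,0.035,0],0,0.4],[[0,0.066,0],0,0.4],[[0,0.066,0],0,0.4],[[0,0.066,0],0,1],[[0,0.066,0],0,1],[[0,0.066,0],0,1],[[0,0.066,0],0,1],[[0,0.066,0],0,1],[[0,0.066,0],0,1],[[0,0.066,0],0,1]], "squeeze": 6}}

```text
clock: 3.1
eef_pos: [551.0, -80.2, 17.1]
eef_rot: [-1.568, -0.002, -1.536]
wrist_force: [-2.0, 0.2, 6.6]
finger_gap: 24.0
```

Emit:
{"op": "play_rows", "data": {"series": [[[0,0,0],0,0.4],[[0,0,0],0,0.4],[[0,0,0],0,0.4],[[0,0,0],0,0.4],[[0,0,0],-1.571,0.4],[[0,0,0],-1.571,0.4],[[0,0,0],-1.571,0.4],[[0,0,0],-1.571,0.4],[[0,0,0],-1.571,0.4],[[0,0,0],-1.571,0.4],[[0,0,0],-1.571,0.4],[[0,0,0],-1.571,0.4],[[0,0,0],-1.571,0.4],[[0,0,0],-1.571,0.4],[[0,0,0],-1.571,0.4],[[0,0,0],-1.571,0.4],[[0,0,0],-1.571,0.4]], "squeeze": 6}}

```text
clock: 4.8
eef_pos: [551.0, -80.2, 17.1]
eef_rot: [-1.573, -0.003, 0.033]
wrist_force: [0.0, 0.0, 0.4]
finger_gap: 56.1
```

Emit:
{"op": "play_rows", "data": {"series": [[[0,0,0],0,1],[[0,0,0],0,1],[[0,0,0],0,1],[[0,0,0],0,1],[[0,0,0],0,1],[[0,0,0],0,1],[[0,0,0],0,1],[[0,0,0],0,1]], "squeeze": 25}}

```text
clock: 5.6
eef_pos: [551.0, -80.2, 17.1]
eef_rot: [-1.573, -0.003, 0.033]
wrist_force: [-0.2, 1.0, 0.7]
finger_gap: 13.6
```

```bash
python3 -c "
from h import *
s=manip.read_state();print(s['eef_pos'],s['eef_rot'],s['wrist_force'],s['moment'])"
```

```text
[551.01999896 -80.18650872  17.13765551] [-1.57260646 -0.00301109  0.03287886] [-0.22637743  0.9782793   0.73553824] [ 0.05060102 -0.02047931  0.01413881]
```

```bash
python3 -c "
from h import *
go(566.9,370.3,130,8.2)"
```

```text
shift [ 0.0307 -0.1129  0.4497] twist -0.1102
```

Emit:
{"op": "play_rows", "data": {"series": [[[0,-0.04,0],0,1],[[0,-0.08,0],0,1],[[0,-0.113,0],0,1],[[0.0307,-0.113,0.045],-0.11,1],[[0.0307,-0.113,0.09],-0.11,1],[[0.0307,-0.113,0.135],-0.11,1],[[0.0307,-0.113,0.18],-0.11,1],[[0.0307,-0.113,0.225],-0.11,1],[[0.0307,-0.113,0.27],-0.11,1],[[0.0307,-0.113,0.315],-0.11,1],[[0.0307,-0.113,0.36],-0.11,1],[[0.0307,-0.113,0.405],-0.11,1],[[0.0307,-0.113,0.45],-0.11,1],[[0.0307,-0.113,0.45],-0.11,1],[[0.0307,-0.113,0.45],-0.11,1],[[0.0307,-0.113,0.45],-0.11,1],[[0.0307,-0.073,0.45],-0.11,1],[[0.0307,-0.055,0.45],-0.11,1],[[0.0307,-0.055,0.45],-0.11,1],[[0.0307,-0.055,0.45],-0.11,1]]}}

```text
clock: 7.6
eef_pos: [567.4, 370.0, 72.4]
eef_rot: [-1.573, -0.003, 0.142]
wrist_force: [-0.3, 0.1, -1.4]
finger_gap: 13.6
```

```bash
python3 see.py 2; python3 -c "
from h import *
s=manip.read_state();print(s['wrist_force'],s['moment']);go(566.9,370.3,48.5,8.2)
I={n:cv2.imread(f'pics/{n}2.png') for n in('scene','top')}
a=cv2.resize(I['top'][170:290,130:240],None,fx=3.6,fy=3.6,interpolation=cv2.INTER_CUBIC);b=cv2.resize(I['scene'][170:290,400:510],None,fx=3.6,fy=3.6,interpolation=cv2.INTER_CUBIC)
cv2.imwrite('pics/c2.png',np.hstack([a,b]))"
```

```text
scene
  (433.5, -80.3, 67.5, 65.1, 8.4)
  (447.5, 33.7, 65.2, 67.3, -3.5)
  (553.7, 35.6, 66.5, 65.5, 2.8)
  (660.7, 27.4, 65.8, 66.2, -20.8)
  (664.9, -93.9, 65.8, 66.1, -8.4)
  (767.7, -580.1, 55.0, 50.8, 38.8)
top
  (433.3, -78.8, 63.6, 65.1, 8.7)
  (447.5, 35.3, 63.7, 63.4, -1.8)
  (552.7, 37.1, 64.3, 63.7, 2.6)
  (660.0, 29.0, 63.4, 62.9, -20.7)
  (663.8, -92.8, 64.0, 64.3, -8.2)
[ 0.2051539   0.3489953  -0.82273781] [ 0.01923749  0.00300356 -0.02595664]
shift [-0.0008  0.0248 -0.0002] twist -0.0009
```

View pics/c2.png

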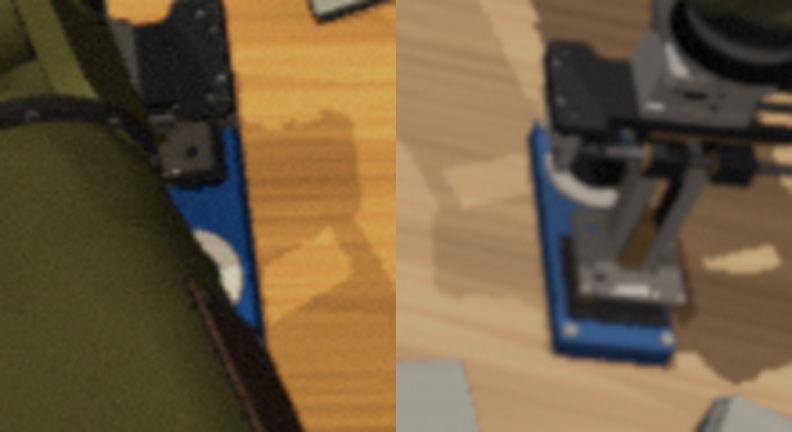

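Emit:
{"op": "play_rows", "data": {"series": [[[-0.0006,0.006,0],0,1],[[-0.0006,0.012,0],0,1],[[-0.0006,0.015,0],0,1],[[-0.0006,0.018,0],0,1],[[-0.0006,0.02,0],0,1],[[-0.0006,0.02,0],0,1]]}}

```text
clock: 8.3
eef_pos: [566.7, 370.5, 52.8]
eef_rot: [-1.572, -0.004, 0.142]
wrist_force: [-2.4, -1.1, -3.5]
finger_gap: 14.1
```

Emit:
{"op": "play_rows", "data": {"series": [[[0,0.002,0],0,1],[[0,0.004,0],0,1],[[0,0.0055,0],0,1],[[0,0.0055,0],0,1]]}}

```text
clock: 8.7
eef_pos: [566.8, 370.6, 49.1]
eef_rot: [-1.572, -0.005, 0.142]
wrist_force: [-10.8, -4.9, 15.3]
finger_gap: 14.0
```

```bash
python3 -c "
from h import *
s=manip.read_state();print(s['eef_pos'],s['wrist_force'],s['moment'],s['finger_gap'])
a=manip.camera('scene')[190:290,410:500,::-1]
cv2.imwrite('pics/c3.png',cv2.resize(a,None,fx=6,fy=6,interpolation=cv2.INTER_CUBIC))"
```

```text
[566.83003821 370.55326261  49.12663444] [-10.77862637  -4.87946301  15.26274775] [-0.8463724   1.9706224   0.03996728] 13.968619647407586
```

View pics/c3.png

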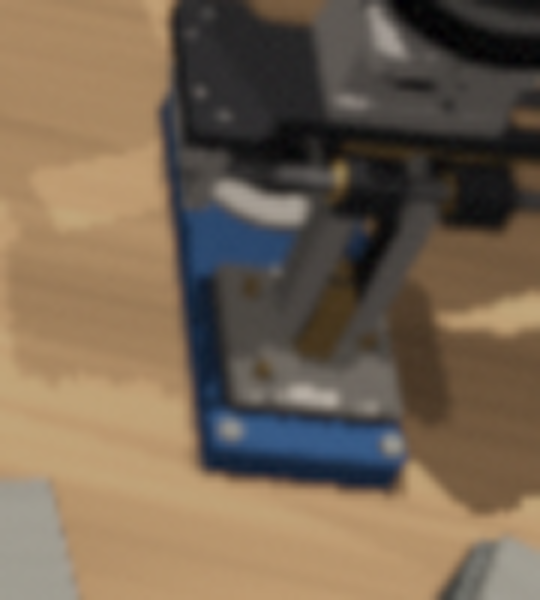

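Emit:
{"op": "play_rows", "data": {"series": [[[0,0,0],0,0.45],[[0,0,0],0,0.45],[[0,0,0],0,0.45],[[0,-0.025,0],0,0.45],[[0,-0.05,0],0,0.45],[[0,-0.08,0],0,0.45],[[-0.047,-0.08,0],0,0.45],[[-0.095,-0.08,0],0,0.45],[[-0.095,-0.08,0],0,0.45],[[-0.095,-0.08,0],0,0.45]]}}

```text
clock: 9.75
eef_pos: [472.2, 357.4, 129.2]
eef_rot: [-1.572, -0.006, 0.143]
wrist_force: [1.4, -0.5, -0.5]
finger_gap: 51.8
```

```bash
python3 see.py 3; python3 -c "
from h import *
s=manip.read_state();print(s['eef_pos'],s['wrist_force'])
go(472.5,356.7,44,8.2)
a=cv2.imread('pics/scene3.png')[190:290,410:500]
cv2.imwrite('pics/c4.png',cv2.resize(a,None,fx=6,fy=6,interpolation=cv2.INTER_CUBIC))"
```

```text
scene
  (433.5, -80.3, 67.5, 65.1, 8.4)
  (447.5, 33.7, 65.3, 66.9, -4.1)
  (553.7, 35.8, 66.5, 65.1, 2.7)
  (660.9, 27.4, 65.6, 65.7, -20.7)
  (664.9, -93.9, 65.8, 66.1, -8.4)
  (767.7, -580.1, 55.0, 50.8, 38.8)
top
  (433.3, -78.8, 63.6, 65.1, 8.7)
  (447.5, 35.3, 63.7, 63.4, -1.8)
  (552.8, 36.9, 64.1, 64.0, 2.6)
  (660.0, 28.8, 63.8, 62.9, -20.7)
  (664.0, -92.8, 64.0, 64.0, -8.2)
[473.51369776 357.432932   129.06788948] [-0.33771506 -0.22204593 -0.0041644 ]
shift [-0.0011  0.0851 -0.0006] twist -0.001
```

View pics/c4.png

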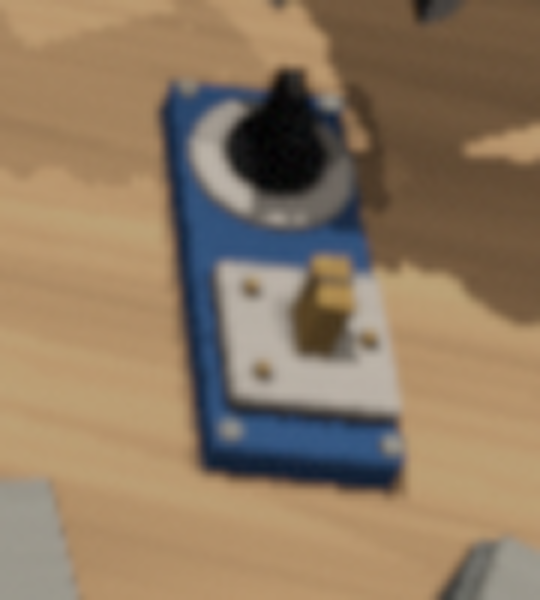

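Flange 5 is seated: three stud tips show through at crop (250,287), (368,338), (262,370), and the plate is level. Next is knob 1.

Emit:
{"op": "play_rows", "data": {"series": [[[-0.001,0.04,-0.0003],0,0.45],[[-0.001,0.084,-0.0003],0,0.45],[[-0.001,0.084,-0.0003],0,0.45],[[-0.001,0.084,-0.0003],0,1],[[-0.001,0.084,-0.0003],0,1],[[-0.001,0.084,-0.0003],0,1],[[-0.001,0.084,-0.0003],0,1],[[-0.001,0.084,-0.0003],0,1],[[-0.001,0.084,-0.0003],0,1]], "squeeze": 20}}

```text
clock: 10.75
eef_pos: [473.4, 356.7, 45.9]
eef_rot: [-1.572, -0.007, 0.142]
wrist_force: [0.4, -5.5, 6.5]
finger_gap: 13.8
```

Emit:
{"op": "play_rows", "data": {"series": [[[0,0,0],0.12,1],[[0,0,0],0.24,1],[[0,0,0],0.36,1],[[0,0,0],0.48,1],[[0,0,0],0.6,1],[[0,0,0],0.72,1],[[0,0,0],0.84,1],[[0,0,0],0.96,1],[[0,0,0],1.08,1],[[0,0,0],1.2,1],[[0,0,0],1.32,1],[[0,0,0],1.36,1],[[0,0,0],1.36,1],[[0,0,0],1.36,0.5],[[0,0,0],1.36,0.5],[[0,0,0],1.36,0.5],[[0,-0.04,0],1.36,0.5],[[0,-0.085,0],1.36,0.5],[[0,-0.115,0],1.36,0.5],[[0,-0.115,0],1.36,0.5]]}}

```text
clock: 12.75
eef_pos: [474.1, 357.9, 165.7]
eef_rot: [-1.557, -0.001, -1.218]
wrist_force: [0.1, -0.2, -0.7]
finger_gap: 46.9
```

```bash
python3 -c "
from h import *
s=manip.read_state();print(s['eef_pos'],s['wrist_force'])
go(448.5,34.2,90,87)
go(448.5,34.2,90,-93)"
```

```text
[474.09976804 357.86043412 165.69897459] [ 0.05349522 -0.18559752 -0.70567787]
shift [ 0.2948  0.0757 -0.136 ] twist -2.736
shift [ 0.2948  0.0757 -0.136 ] twist 0.4056
```

Emit:
{"op": "play_rows", "data": {"series": [[[0.049,0,-0.0225],0.4,0.4],[[0.098,0,-0.045],0.4,0.4],[[0.147,0,-0.068],0.4,0.4],[[0.196,0,-0.09],0.4,0.4],[[0.245,0,-0.113],0.4,0.4],[[0.2948,0,-0.136],0.4,0.4],[[0.2948,0,-0.136],0.4,0.4],[[0.2948,0,-0.136],0.4,0.4],[[0.2948,0,-0.136],0.4,0.4],[[0.2948,0.04,-0.136],0.4,0.4],[[0.2948,0.08,-0.136],0.4,0.4],[[0.2948,0.09,-0.136],0.4,0.4],[[0.2948,0.09,-0.136],0.4,0.4]], "squeeze": 6}}

```text
clock: 14.05
eef_pos: [449.1, 35.4, 73.2]
eef_rot: [-1.561, 0.005, -1.616]
wrist_force: [-0.4, 0.4, 0.2]
finger_gap: 56.2
```

```bash
python3 see.py 4; python3 -c "
from h import *
go(448.5,34.2,16,-92.5)
a=cv2.imread('pics/scene4.png')[170:280,355:500]
cv2.imwrite('pics/c5.png',cv2.resize(a,None,fx=5,fy=5,interpolation=cv2.INTER_CUBIC))"
```

```text
scene
  (433.8, -79.8, 66.8, 64.8, 7.9)
  (447.7, 34.3, 65.6, 66.8, -2.4)
  (553.3, 35.7, 66.8, 65.2, 2.8)
  (660.9, 27.4, 65.6, 65.5, -20.6)
  (664.9, -93.9, 65.8, 66.1, -8.4)
  (767.5, -580.2, 53.5, 50.8, 38.8)
top
  (433.7, -81.3, 63.5, 60.3, 8.0)
  (660.0, 29.0, 63.3, 62.9, -20.7)
  (664.0, -92.8, 64.0, 64.0, -8.2)
shift [ 0.001   0.0594 -0.002 ] twist -0.0024
```

View pics/c5.png

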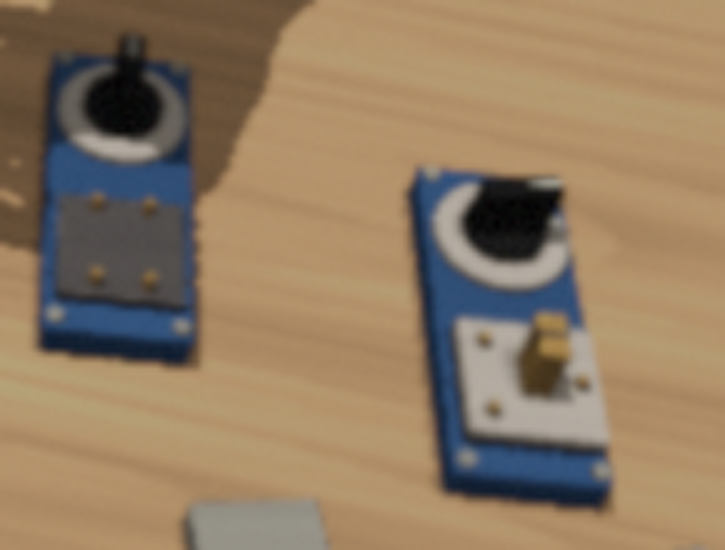

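Knob 1 now lies across the fixture at crop (515,205), so it has clicked over. Knob 2 is still open at (125,80).

Emit:
{"op": "play_rows", "data": {"series": [[[0.0008,0.03,-0.001],0,0.4],[[0.0008,0.057,-0.001],0,0.4],[[0.0008,0.057,-0.001],0,0.4],[[0.0008,0.057,-0.001],0,1],[[0.0008,0.057,-0.001],0,1],[[0.0008,0.057,-0.001],0,1],[[0.0008,0.057,-0.001],0,1],[[0.0008,0.057,-0.001],0,1],[[0.0008,0.057,-0.001],0,1],[[0.0008,0.057,-0.001],0,0.4],[[0.0008,0.057,-0.001],0,0.4],[[0.0008,0.057,-0.001],0,0.4],[[0.0008,0.057,-0.001],0,0.4]], "squeeze": 6}}

```text
clock: 15.45
eef_pos: [450.3, 34.6, 18.3]
eef_rot: [-1.556, 0.005, -1.617]
wrist_force: [-0.1, 0.1, -0.7]
finger_gap: 52.6
```

Emit:
{"op": "play_rows", "data": {"series": [[[0,0,0],-1.571,0.4],[[0,0,0],-1.571,0.4],[[0,0,0],-1.571,0.4],[[0,0,0],-1.571,0.4],[[0,0,0],-1.571,0.4],[[0,0,0],-1.571,0.4],[[0,0,0],-1.571,0.4],[[0,0,0],-1.571,0.4],[[0,0,0],-1.571,0.4],[[0,0,0],-1.571,0.4],[[0,0,0],-1.571,0.4],[[0,0,0],-1.571,0.4],[[0,0,0],-1.571,1],[[0,0,0],-1.571,1],[[0,0,0],-1.571,1],[[0,0,0],-1.571,1],[[0,0,0],-1.571,1],[[0,0,0],-1.571,1],[[0,0,0],-1.571,1]], "squeeze": 25}}

```text
clock: 17.35
eef_pos: [450.3, 34.5, 18.4]
eef_rot: [-1.566, -0.015, -0.046]
wrist_force: [-0.8, -0.6, 0.8]
finger_gap: 13.8
```

```bash
python3 -c "
from h import *
s=manip.read_state();print(s['eef_pos'],s['eef_rot'],s['wrist_force'])
go(536,171.2,130,8.7)"
```

```text
[450.31193603  34.54744357  18.35499673] [-1.56594741 -0.01453442 -0.04589038] [-0.81561409 -0.60777471  0.84363649]
shift [ 0.0793 -0.1116  0.1404] twist -0.1977
```

Emit:
{"op": "play_rows", "data": {"series": [[[0,-0.04,0],0,1],[[0,-0.08,0],0,1],[[0,-0.112,0],0,1],[[0.02,-0.112,0.035],-0.1,1],[[0.04,-0.112,0.07],-0.198,1],[[0.06,-0.112,0.105],-0.198,1],[[0.0789,-0.112,0.1404],-0.198,1],[[0.0789,-0.112,0.1404],-0.198,1],[[0.0789,-0.112,0.1404],-0.198,1],[[0.0789,-0.112,0.1404],-0.198,1],[[0.0789,-0.075,0.1404],-0.198,1],[[0.0789,-0.055,0.1404],-0.198,1],[[0.0789,-0.055,0.1404],-0.198,1],[[0.0789,-0.055,0.1404],-0.198,1],[[0.0789,-0.055,0.1404],-0.198,1]]}}

```text
clock: 18.85
eef_pos: [535.4, 170.7, 76.8]
eef_rot: [-1.569, -0.017, 0.152]
wrist_force: [0.2, -0.3, -1.1]
finger_gap: 13.8
```

```bash
python3 -c "
from h import *
s=manip.read_state();print(s['eef_pos'],s['eef_rot'],s['wrist_force'])
go(535.6,171.2,54,8.7)"
```

```text
[535.40818906 170.72013837  76.77174766] [-1.56874507 -0.0174312   0.15157906] [ 0.19109894 -0.29361199 -1.13730578]
shift [0.0003 0.0228 0.0004] twist -0.0003
```

Emit:
{"op": "play_rows", "data": {"series": [[[0,0.007,0.0004],0,1],[[0,0.014,0.0004],0,1],[[-0.0001,0.018,0.0004],0,1],[[-0.0001,0.021,0.0004],0,1],[[-0.0001,0.023,0.0004],0,1],[[-0.0001,0.023,0.0004],0,1]]}}

```text
clock: 19.45
eef_pos: [535.6, 171.2, 53.5]
eef_rot: [-1.569, -0.017, 0.152]
wrist_force: [0.5, -0.4, -1.7]
finger_gap: 13.3
```

Emit:
{"op": "play_rows", "data": {"series": [[[0,0.002,0],0,1],[[0,0.0035,0],0,1],[[0,0.0045,0],0,1],[[0,0.0045,0],0,1],[[0,0.0045,0],0,1]]}}

```text
clock: 19.95
eef_pos: [535.8, 171.2, 50.3]
eef_rot: [-1.569, -0.018, 0.152]
wrist_force: [-7.0, -1.8, 13.8]
finger_gap: 13.9
```

```bash
python3 -c "
from h import *
s=manip.read_state();print(s['eef_pos'],s['wrist_force'],s['moment'])"
```

```text
[535.80042006 171.23536296  50.27997249] [-7.04380783 -1.75001918 13.84176194] [-0.47729002  1.3633481   0.03876336]
```

Contact at the expected flush height (50.3). Next: release, rise and move over knob 2.

Emit:
{"op": "play_rows", "data": {"series": [[[0,0,0],0,0.45],[[0,0,0],0,0.45],[[0,0,0],0,0.45],[[0,-0.025,0],0,0.45],[[0,-0.05,0],0,0.45],[[0,-0.08,0],0,0.45],[[-0.047,-0.08,0],0,0.45],[[-0.094,-0.08,0],0,0.45],[[-0.094,-0.08,0],0,0.45],[[-0.094,-0.08,0],0,0.45]]}}

```text
clock: 20.95
eef_pos: [441.5, 156.7, 129.1]
eef_rot: [-1.569, -0.019, 0.152]
wrist_force: [0.1, 1.0, 0.3]
finger_gap: 51.4
```

```bash
python3 see.py 5; python3 -c "
from h import *
s=manip.read_state();print(s['eef_pos'],s['eef_rot'])
go(441.5,156.7,45,8.7)
a=cv2.imread('pics/scene5.png')[165:265,335:425]
cv2.imwrite('pics/c6.png',cv2.resize(a,None,fx=6,fy=6,interpolation=cv2.INTER_CUBIC))"
```

```text
scene
  (433.7, -80.1, 67.1, 64.8, 8.4)
  (553.7, 35.6, 66.5, 65.5, 2.8)
  (660.9, 27.4, 65.6, 65.5, -20.6)
  (664.9, -93.9, 65.8, 66.1, -8.4)
  (768.2, -580.4, 53.6, 51.0, -23.3)
top
  (433.2, -78.8, 63.5, 65.1, 8.5)
  (552.8, 37.1, 64.1, 63.7, 2.6)
  (660.0, 28.8, 63.8, 62.9, -20.7)
  (664.0, -92.7, 63.7, 64.0, -8.2)
[442.57782042 156.88853505 128.97866281] [-1.56867135 -0.01898137  0.15157211]
shift [-0.0011  0.084  -0.    ] twist -0.0003
```

View pics/c6.png

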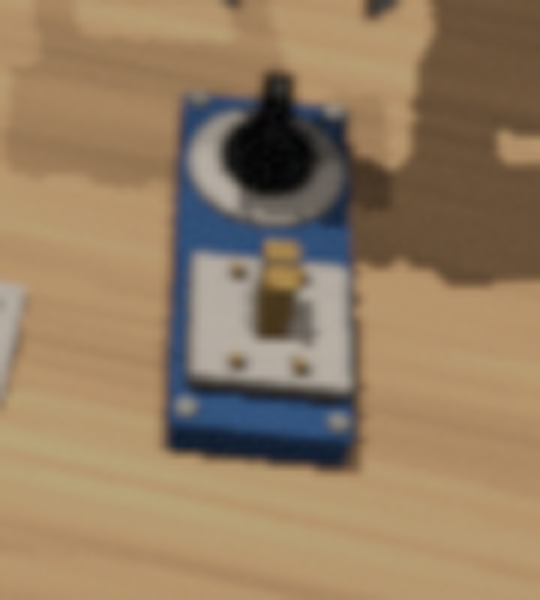

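Flange 2 is down level, with stud tips at crop (238,272), (237,362) and (300,367); the fourth is partly hidden by the block. Next is knob 2.

Emit:
{"op": "play_rows", "data": {"series": [[[-0.0025,0.04,0],0,0.45],[[-0.0025,0.083,0],0,0.45],[[-0.0025,0.083,0],0,0.45],[[-0.0025,0.083,0],0,1],[[-0.0025,0.083,0],0,1],[[-0.0025,0.083,0],0,1],[[-0.0025,0.083,0],0,1],[[-0.0025,0.083,0],0,1],[[-0.0025,0.083,0],0,1]], "squeeze": 20}}

```text
clock: 21.95
eef_pos: [442.0, 156.6, 46.7]
eef_rot: [-1.569, -0.02, 0.152]
wrist_force: [-0.3, -4.9, 6.3]
finger_gap: 13.5
```

Emit:
{"op": "play_rows", "data": {"series": [[[0,0,0],0.12,1],[[0,0,0],0.24,1],[[0,0,0],0.36,1],[[0,0,0],0.48,1],[[0,0,0],0.6,1],[[0,0,0],0.72,1],[[0,0,0],0.84,1],[[0,0,0],0.96,1],[[0,0,0],1.08,1],[[0,0,0],1.2,1],[[0,0,0],1.32,1],[[0,0,0],1.36,1],[[0,0,0],1.36,1],[[0,0,0],1.36,0.5],[[0,0,0],1.36,0.5],[[0,0,0],1.36,0.5],[[0,-0.04,0],1.36,0.5],[[0,-0.085,0],1.36,0.5],[[0,-0.115,0],1.36,0.5],[[0,-0.115,0],1.36,0.5]]}}

```text
clock: 23.95
eef_pos: [441.4, 156.7, 165.7]
eef_rot: [-1.544, -0.003, -1.208]
wrist_force: [-0.2, -0.4, 0.2]
finger_gap: 47.2
```

```bash
python3 see.py 6; python3 -c "
from h import *
s=manip.read_state();print(s['eef_pos'],s['eef_rot'],s['joints'])
go(433.9,-79.7,75,8.4)
go(433.9,-79.7,75,8.4-180)"
```

```text
scene
  (433.7, -80.1, 67.1, 64.8, 8.4)
  (553.7, 35.8, 66.5, 65.1, 2.7)
  (650.4, -123.4, 65.5, 66.3, -7.3)
  (660.9, 27.4, 65.6, 65.5, -20.6)
  (768.2, -580.4, 53.6, 51.0, -23.3)
top
  (433.2, -78.8, 63.5, 65.1, 8.5)
  (552.8, 37.0, 64.0, 63.8, 2.9)
  (649.8, -122.2, 63.9, 64.5, -8.1)
  (659.9, 29.0, 63.0, 63.7, -21.2)
[439.82988058 156.20177465 161.69305727] [-1.55001403 -0.00273911 -1.20825984] [ 2.63136933e-01  1.45850909e-01  1.81661404e+00 -7.23516801e-04
  1.15817628e+00 -9.91448274e-02]
shift [ 0.2185  0.0867 -0.0892] twist -1.3549
shift [ 0.2185  0.0867 -0.0892] twist 1.7867
```

Emit:
{"op": "play_rows", "data": {"series": [[[0.0437,0,-0.0178],-1.355,0.4],[[0.0874,0,-0.0356],-1.355,0.4],[[0.1311,0,-0.0534],-1.355,0.4],[[0.1748,0,-0.0712],-1.355,0.4],[[0.2185,0,-0.0892],-1.355,0.4],[[0.2185,0,-0.0892],-1.355,0.4],[[0.2185,0,-0.0892],-1.355,0.4],[[0.2185,0,-0.0892],-1.355,0.4],[[0.2185,0,-0.0892],-1.355,0.4],[[0.2185,0,-0.0892],-1.355,0.4],[[0.2185,0.045,-0.0892],-1.355,0.4],[[0.2185,0.085,-0.0892],-1.355,0.4],[[0.2185,0.085,-0.0892],-1.355,0.4],[[0.2185,0.085,-0.0892],-1.355,0.4]]}}

```text
clock: 25.45
eef_pos: [435.4, -79.3, 75.4]
eef_rot: [-1.568, -0.019, 0.147]
wrist_force: [1.1, 1.1, 0.7]
finger_gap: 56.6
```

```bash
python3 see.py 7; python3 -c "
from h import *
s=manip.read_state();print(s['eef_pos'],s['eef_rot'],s['joints'])
go(433.9,-79.7,17,8.4)"
```

```text
scene
  (553.6, 35.7, 66.3, 65.1, 2.8)
  (650.8, -123.8, 66.3, 65.6, -7.0)
  (661.0, 27.3, 65.6, 65.8, -20.6)
  (767.7, -580.1, 55.0, 50.8, 38.8)
top
  (552.9, 37.1, 64.0, 63.7, 2.6)
  (649.8, -122.1, 64.1, 64.6, -8.2)
  (659.9, 28.8, 63.8, 62.9, -20.7)
[436.43108368 -79.5386217   76.94355052] [-1.56976764 -0.02252398  0.14680409] [-0.26901302  0.21718202  1.95792948  0.01237411  0.94632773 -1.99375864]
shift [-0.0025  0.0599  0.0002] twist 0.0002
```

Emit:
{"op": "play_rows", "data": {"series": [[[-0.0035,0.03,0],0,0.4],[[-0.0035,0.059,0],0,0.4],[[-0.0035,0.059,0],0,0.4],[[-0.0035,0.059,0],0,1],[[-0.0035,0.059,0],0,1],[[-0.0035,0.059,0],0,1],[[-0.0035,0.059,0],0,1],[[-0.0035,0.059,0],0,1],[[-0.0035,0.059,0],0,1],[[-0.0035,0.059,0],0,1]], "squeeze": 25}}

```text
clock: 26.55
eef_pos: [434.4, -79.8, 18.1]
eef_rot: [-1.57, -0.023, 0.147]
wrist_force: [-1.4, 1.4, 6.0]
finger_gap: 13.6
```

```bash
python3 -c "
from h import *
s=manip.read_state();print(s['eef_pos'],s['eef_rot'])
go(499,-257,110,0)"
```

```text
[434.41976352 -79.82171778  18.14769316] [-1.56988647 -0.02283172  0.14683179]
shift [ 0.038  -0.0919 -0.1847] twist 0.1468
```

Emit:
{"op": "play_rows", "data": {"series": [[[0,-0.045,0],0,1],[[0,-0.09,0],0,1],[[0.0095,-0.09,-0.046],0.147,1],[[0.019,-0.09,-0.092],0.147,1],[[0.0285,-0.09,-0.138],0.147,1],[[0.038,-0.09,-0.185],0.147,1],[[0.038,-0.09,-0.185],0.147,1],[[0.038,-0.09,-0.185],0.147,1],[[0.038,-0.09,-0.185],0.147,1],[[0.038,-0.05,-0.185],0.147,1],[[0.038,-0.015,-0.185],0.147,1],[[0.038,-0.015,-0.185],0.147,1],[[0.038,-0.015,-0.185],0.147,1]]}}

```text
clock: 27.85
eef_pos: [499.0, -256.6, 34.8]
eef_rot: [-1.566, -0.022, 0.001]
wrist_force: [0.2, -0.6, -0.0]
finger_gap: 13.5
```

```bash
python3 -c "
from h import *
s=manip.read_state();print(s['eef_pos'],s['eef_rot'],s['joints'],s['finger_gap'])
go(499,-257,24.5,0)"
```

```text
[ 498.96000842 -256.64251758   34.81536157] [-1.56647431e+00 -2.23704869e-02  8.97704542e-04] [-0.54776486  0.51259026  1.65551363  0.01878673  0.95673798 -2.13020355] 13.455593355161456
shift [ 0.      0.0103 -0.0004] twist 0.0009
```

Lower, release, rise, and head for flange_4.

Emit:
{"op": "play_rows", "data": {"series": [[[0,0.006,0],0,1],[[0,0.0105,0],0,1],[[0,0.0105,0],0,1],[[0,0.0105,0],0,0.6],[[0,0.0105,0],0,0.6],[[0,0.0105,0],0,0.6],[[0,0.0105,0],0,0.6],[[0,-0.03,0],0,0.6],[[0,-0.075,0],0,0.6],[[0,-0.085,0],0,0.6],[[0,-0.085,0],0,0.6]]}}

```text
clock: 28.95
eef_pos: [497.7, -257.4, 121.4]
eef_rot: [-1.568, -0.025, 0.001]
wrist_force: [0.3, -0.2, -0.6]
finger_gap: 37.7
```

```bash
python3 -c "
from h import *
s=manip.read_state();print(s['eef_pos'],s['eef_rot'])
go(553.6,36.3,80,2.7)"
```

```text
[ 497.69568263 -257.43954617  121.43724871] [-1.56823854e+00 -2.52187604e-02  8.24542047e-04]
shift [0.0561 0.0414 0.2937] twist -0.0463
```

Emit:
{"op": "play_rows", "data": {"series": [[[0.01,0,0.049],0,0.5],[[0.02,0,0.098],0,0.45],[[0.03,0,0.147],-0.046,0.4],[[0.04,0,0.196],-0.046,0.4],[[0.05,0,0.245],-0.046,0.4],[[0.0545,0,0.2937],-0.046,0.4],[[0.0545,0,0.2937],-0.046,0.4],[[0.0545,0,0.2937],-0.046,0.4],[[0.0545,0,0.2937],-0.046,0.4],[[0.054,0.04,0.2937],-0.046,0.4],[[0.054,0.041,0.2937],-0.046,0.4],[[0.054,0.041,0.2937],-0.046,0.4],[[0.054,0.041,0.2937],-0.046,0.4]]}}

```text
clock: 30.25
eef_pos: [553.0, 35.8, 83.9]
eef_rot: [-1.569, -0.027, 0.046]
wrist_force: [-0.1, 0.1, 0.8]
finger_gap: 56.8
```

```bash
python3 see.py 8; python3 -c "
from h import *
s=manip.read_state();print(s['eef_pos'],s['eef_rot'])
go(553.6,36.3,18,2.7)"
```

```text
scene
  (493.5, -260.2, 66.7, 66.9, 0.3)
  (554.4, 35.8, 64.6, 65.1, 1.6)
  (650.5, -123.4, 65.5, 66.4, -8.0)
  (660.7, 27.5, 65.6, 66.2, -20.8)
  (768.2, -580.4, 53.6, 51.0, -23.3)
top
  (498.5, -256.5, 65.0, 64.5, -0.0)
  (649.8, -122.1, 64.3, 64.9, -8.5)
[553.05629832  36.1049712   83.93171156] [-1.56949946 -0.02722662  0.04642719]
shift [0.0006 0.0659 0.0002] twist -0.0007
```

Emit:
{"op": "play_rows", "data": {"series": [[[-0.001,0.035,0],0,0.4],[[-0.001,0.065,0],0,0.4],[[-0.001,0.065,0],0,0.4],[[-0.001,0.065,0],0,1],[[-0.001,0.065,0],0,1],[[-0.001,0.065,0],0,1],[[-0.001,0.065,0],0,1],[[-0.001,0.065,0],0,1],[[-0.001,0.065,0],0,1],[[-0.001,0.065,0],0,1]]}}

```text
clock: 31.35
eef_pos: [553.9, 36.2, 19.3]
eef_rot: [-1.57, -0.028, 0.046]
wrist_force: [-1.0, -0.7, 5.5]
finger_gap: 14.0
```

```bash
python3 -c "
from h import *
s=manip.read_state();print(s['eef_pos'],s['eef_rot'])
go(499,-345,110,0)"
```

```text
[553.94169191  36.18813454  19.26540898] [-1.56959862 -0.02754943  0.04644978]
shift [-0.0726 -0.0907 -0.3782] twist 0.0464
```

Emit:
{"op": "play_rows", "data": {"series": [[[0,-0.045,0],0,1],[[0,-0.09,0],0,1],[[-0.0095,-0.09,-0.048],0.046,1],[[-0.019,-0.09,-0.096],0.046,1],[[-0.0285,-0.09,-0.144],0.046,1],[[-0.038,-0.09,-0.192],0.046,1],[[-0.0475,-0.09,-0.24],0.046,1],[[-0.057,-0.09,-0.288],0.046,1],[[-0.0665,-0.09,-0.336],0.046,1],[[-0.0726,-0.09,-0.378],0.046,1],[[-0.0726,-0.09,-0.378],0.046,1],[[-0.0726,-0.09,-0.378],0.046,1],[[-0.0726,-0.09,-0.378],0.046,1],[[-0.0726,-0.05,-0.378],0.046,1],[[-0.0726,-0.017,-0.378],0.046,1],[[-0.0726,-0.017,-0.378],0.046,1],[[-0.0726,-0.017,-0.378],0.046,1]]}}

```text
clock: 33.05
eef_pos: [499.1, -344.1, 34.7]
eef_rot: [-1.568, -0.027, 0.002]
wrist_force: [0.3, -0.7, -2.4]
finger_gap: 13.7
```

```bash
python3 -c "
from h import *
s=manip.read_state();print(s['eef_pos'],s['eef_rot'],s['joints'],s['finger_gap'])
go(499,-345,25.3,0)"
```

```text
[ 499.089449   -344.1035508    34.65744859] [-1.56821896 -0.02746763  0.0016676 ] [-0.67260174  0.59580396  1.52041587  0.02268969  1.0056395  -2.25706379] 13.68236184593311
shift [-0.0001  0.0094 -0.0009] twist 0.0017
```

Emit:
{"op": "play_rows", "data": {"series": [[[0,0.006,-0.001],0,1],[[0,0.0095,-0.001],0,1],[[0,0.0095,-0.001],0,1],[[0,0.0095,-0.001],0,0.6],[[0,0.0095,-0.001],0,0.6],[[0,0.0095,-0.001],0,0.6],[[0,0.0095,-0.001],0,0.6],[[0,-0.03,-0.001],0,0.6],[[0,-0.075,-0.001],0,0.6],[[0,-0.085,-0.001],0,0.6],[[0,-0.085,-0.001],0,0.6]]}}

```text
clock: 34.15
eef_pos: [497.3, -345.9, 121.5]
eef_rot: [-1.57, -0.03, 0.002]
wrist_force: [0.0, -0.1, -0.0]
finger_gap: 37.6
```

```bash
python3 -c "
from h import *
s=manip.read_state();print(s['eef_pos'],s['eef_rot'])
go(660.8,28.1,80,-20.9)"
```

```text
[ 497.3455604  -345.86140845  121.46383732] [-1.57043941 -0.030199    0.00164552]
shift [0.1641 0.0415 0.3737] twist 0.3664
```

Emit:
{"op": "play_rows", "data": {"series": [[[0.02,0,0.046],0.1,0.5],[[0.04,0,0.092],0.2,0.45],[[0.06,0,0.138],0.3,0.4],[[0.08,0,0.184],0.366,0.4],[[0.1,0,0.23],0.366,0.4],[[0.12,0,0.276],0.366,0.4],[[0.14,0,0.322],0.366,0.4],[[0.162,0,0.3737],0.366,0.4],[[0.162,0,0.3737],0.366,0.4],[[0.162,0,0.3737],0.366,0.4],[[0.162,0,0.3737],0.366,0.4],[[0.162,0.035,0.3737],0.366,0.4],[[0.162,0.042,0.3737],0.366,0.4],[[0.162,0.042,0.3737],0.366,0.4],[[0.162,0.042,0.3737],0.366,0.4]]}}

```text
clock: 35.65
eef_pos: [660.2, 27.4, 85.6]
eef_rot: [-1.559, -0.029, -0.365]
wrist_force: [0.6, -0.0, 0.5]
finger_gap: 56.4
```

```bash
python3 see.py 9; python3 -c "
from h import *
s=manip.read_state();print(s['eef_pos'],s['eef_rot'])
go(660.8,28.1,18,-20.9)"
```

```text
scene
  (493.5, -259.8, 67.4, 68.2, -0.2)
  (494.3, -349.6, 68.2, 67.2, 0.2)
  (650.5, -123.7, 66.1, 66.6, -8.0)
  (767.7, -580.1, 55.0, 50.8, 38.8)
top
  (498.4, -256.4, 64.5, 65.3, 0.3)
  (498.8, -345.3, 64.8, 65.3, 0.0)
  (649.8, -122.2, 64.4, 64.6, -8.2)
[660.43455257  27.7774817   85.94743078] [-1.55901309 -0.029831   -0.36492764]
shift [0.0002 0.0679 0.0004] twist -0.0002
```

Emit:
{"op": "play_rows", "data": {"series": [[[-0.0015,0.035,0],0,0.4],[[-0.0015,0.067,0],0,0.4],[[-0.0015,0.067,0],0,0.4],[[-0.0015,0.067,0],0,1],[[-0.0015,0.067,0],0,1],[[-0.0015,0.067,0],0,1],[[-0.0015,0.067,0],0,1],[[-0.0015,0.067,0],0,1],[[-0.0015,0.067,0],0,1],[[-0.0015,0.067,0],0,1]]}}

```text
clock: 36.75
eef_pos: [661.3, 28.2, 19.4]
eef_rot: [-1.559, -0.03, -0.365]
wrist_force: [-2.4, -0.8, 4.5]
finger_gap: 13.6
```

```bash
python3 -c "
from h import *
s=manip.read_state();print(s['eef_pos'],s['eef_rot'])
go(587,-345,110,0)"
```

```text
[661.29474238  28.18278786  19.43975313] [-1.55917722 -0.03025092 -0.3648879 ]
shift [ 0.0638 -0.0906 -0.3751] twist -0.3649
```

Emit:
{"op": "play_rows", "data": {"series": [[[0,-0.045,0],0,1],[[0,-0.09,0],0,1],[[0.008,-0.09,-0.047],-0.1,1],[[0.016,-0.09,-0.094],-0.2,1],[[0.024,-0.09,-0.141],-0.3,1],[[0.032,-0.09,-0.188],-0.365,1],[[0.04,-0.09,-0.235],-0.365,1],[[0.048,-0.09,-0.282],-0.365,1],[[0.056,-0.09,-0.329],-0.365,1],[[0.0638,-0.09,-0.375],-0.365,1],[[0.0638,-0.09,-0.375],-0.365,1],[[0.0638,-0.09,-0.375],-0.365,1],[[0.0638,-0.09,-0.375],-0.365,1],[[0.0638,-0.05,-0.375],-0.365,1],[[0.0638,-0.02,-0.375],-0.365,1],[[0.0638,-0.02,-0.375],-0.365,1],[[0.0638,-0.02,-0.375],-0.365,1]]}}

```text
clock: 38.45
eef_pos: [587.2, -344.1, 37.9]
eef_rot: [-1.571, -0.033, 0.002]
wrist_force: [0.5, 0.2, -0.7]
finger_gap: 13.7
```

```bash
python3 -c "
from h import *
s=manip.read_state();print(s['eef_pos'],s['eef_rot'],s['joints'],s['finger_gap'])
go(587,-345,25.5,0)"
```

```text
[ 587.16255691 -344.08682936   37.89566668] [-1.57077551e+00 -3.25894468e-02  1.56141074e-03] [-0.59113638  0.73497948  1.27553614  0.02040115  1.10413842 -2.17242785] 13.736395545825088
shift [-0.0002  0.0124 -0.0009] twist 0.0016
```

Emit:
{"op": "play_rows", "data": {"series": [[[0,0.006,-0.001],0,1],[[0,0.0125,-0.001],0,1],[[0,0.0125,-0.001],0,1],[[0,0.0125,-0.001],0,0.6],[[0,0.0125,-0.001],0,0.6],[[0,0.0125,-0.001],0,0.6],[[0,0.0125,-0.001],0,0.6],[[0,-0.03,-0.001],0,0.6],[[0,-0.075,-0.001],0,0.6],[[0,-0.085,-0.001],0,0.6],[[0,-0.085,-0.001],0,0.6]]}}

```text
clock: 39.55
eef_pos: [585.0, -345.5, 124.9]
eef_rot: [-1.573, -0.036, 0.002]
wrist_force: [-0.4, 0.7, -1.0]
finger_gap: 37.6
```

```bash
python3 see.py 10;  python3 -c "
from h import *
s=manip.read_state();print(s['eef_pos'],s['eef_rot'])
go(650.7,-122.9,80,-8)"
```

```text
scene
  (493.0, -349.6, 65.6, 65.6, 0.8)
  (650.4, -123.7, 66.2, 66.4, -8.2)
  (767.7, -580.1, 55.0, 50.8, 38.8)
top
  (497.9, -259.5, 59.8, 62.0, -1.5)
  (649.8, -122.4, 64.1, 64.6, -8.2)
[ 583.93542341 -344.77229532  121.3316368 ] [-1.56973194 -0.03105242  0.00158692]
shift [0.0671 0.0413 0.2218] twist 0.1412
```

Emit:
{"op": "play_rows", "data": {"series": [[[0.0134,0,0.044],0.14,0.5],[[0.0268,0,0.088],0.14,0.45],[[0.04,0,0.132],0.14,0.4],[[0.0536,0,0.176],0.14,0.4],[[0.066,0,0.2218],0.14,0.4],[[0.066,0,0.2218],0.14,0.4],[[0.066,0,0.2218],0.14,0.4],[[0.066,0,0.2218],0.14,0.4],[[0.066,0.035,0.2218],0.14,0.4],[[0.066,0.042,0.2218],0.14,0.4],[[0.066,0.042,0.2218],0.14,0.4],[[0.066,0.042,0.2218],0.14,0.4]]}}

```text
clock: 40.85
eef_pos: [651.1, -123.6, 82.6]
eef_rot: [-1.565, -0.031, -0.139]
wrist_force: [-0.2, 0.2, 0.2]
finger_gap: 56.5
```

```bash
python3 see.py 11; python3 -c "
from h import *
s=manip.read_state();print(s['eef_pos'],s['eef_rot'])
go(650.7,-122.9,18,-8)"
```

```text
scene
  (503.5, -350.1, 66.6, 50.5, -2.1)
  (583.0, -348.7, 67.1, 68.2, -0.2)
  (651.7, -123.6, 66.5, 64.3, -8.9)
  (768.3, -580.8, 52.8, 53.5, -7.9)
top
  (498.8, -345.3, 64.9, 65.2, 0.2)
  (587.6, -344.8, 65.9, 64.6, -0.4)
[ 651.32199105 -123.28409519   83.0165286 ] [-1.56560695 -0.03234681 -0.13885799]
shift [-0.0007  0.065   0.0003] twist 0.0008
```

Emit:
{"op": "play_rows", "data": {"series": [[[-0.0025,0.035,0],0,0.4],[[-0.0025,0.064,0],0,0.4],[[-0.0025,0.064,0],0,0.4],[[-0.0025,0.064,0],0,1],[[-0.0025,0.064,0],0,1],[[-0.0025,0.064,0],0,1],[[-0.0025,0.064,0],0,1],[[-0.0025,0.064,0],0,1],[[-0.0025,0.064,0],0,1],[[-0.0025,0.064,0],0,1]]}}

```text
clock: 41.95
eef_pos: [651.1, -123.0, 19.4]
eef_rot: [-1.566, -0.033, -0.139]
wrist_force: [-0.6, 0.7, 3.5]
finger_gap: 13.7
```

```bash
python3 -c "
from h import *
s=manip.read_state();print(s['eef_pos'],s['eef_rot'])
go(587,-257,110,0)"
```

```text
[ 651.09071204 -123.01217964   19.38115178] [-1.56577902 -0.03280675 -0.13888046]
shift [-0.0449 -0.0906 -0.1416] twist -0.1389
```

Emit:
{"op": "play_rows", "data": {"series": [[[0,-0.045,0],0,1],[[0,-0.09,0],0,1],[[-0.015,-0.09,-0.046],-0.139,1],[[-0.03,-0.09,-0.092],-0.139,1],[[-0.0435,-0.09,-0.1416],-0.139,1],[[-0.0435,-0.09,-0.1416],-0.139,1],[[-0.0435,-0.09,-0.1416],-0.139,1],[[-0.0435,-0.09,-0.1416],-0.139,1],[[-0.0435,-0.05,-0.1416],-0.139,1],[[-0.0435,-0.02,-0.1416],-0.139,1],[[-0.0435,-0.02,-0.1416],-0.139,1],[[-0.0435,-0.02,-0.1416],-0.139,1]]}}

```text
clock: 43.15
eef_pos: [588.4, -256.4, 37.9]
eef_rot: [-1.57, -0.033, 0.002]
wrist_force: [0.5, 0.6, -0.5]
finger_gap: 13.8
```

```bash
python3 -c "
from h import *
s=manip.read_state();print(s['eef_pos'],s['eef_rot'],s['finger_gap'])
go(587,-257,25.5,0)"
```

```text
[ 588.4269928  -256.3693357    37.89429172] [-1.57031122 -0.03314298  0.00160813] 13.833559373574454
shift [-0.0014  0.0124 -0.0006] twist 0.0016
```

Lower, release, rise and swing back over empty bench (toward x small) to clear both views.

Emit:
{"op": "play_rows", "data": {"series": [[[-0.001,0.006,-0.0006],0,1],[[-0.001,0.0125,-0.0006],0,1],[[-0.001,0.0125,-0.0006],0,1],[[-0.001,0.0125,-0.0006],0,0.6],[[-0.001,0.0125,-0.0006],0,0.6],[[-0.001,0.0125,-0.0006],0,0.6],[[-0.001,0.0125,-0.0006],0,0.6],[[0,-0.03,0],0,0.6],[[0,-0.075,0],0,0.6],[[0,-0.12,0],0,0.6],[[-0.05,-0.14,0],0,0.6],[[-0.1,-0.14,0],0,0.6],[[-0.15,-0.14,0],0,0.6],[[-0.19,-0.14,0],0,0.6],[[-0.19,-0.14,0.05],0,0.6],[[-0.19,-0.14,0.1],0,0.6],[[-0.19,-0.14,0.14],0,0.6],[[-0.19,-0.14,0.14],0,0.6],[[-0.19,-0.14,0.14],0,0.6]]}}

```text
clock: 45.05
eef_pos: [393.9, -116.5, 172.0]
eef_rot: [-1.571, -0.034, 0.003]
wrist_force: [0.2, -0.7, -0.4]
finger_gap: 37.6
```

```bash
python3 see.py 12; python3 -c "
from h import *
a=cv2.imread('pics/top12.png')[110:330,150:530];b=cv2.imread('pics/scene12.png')[120:300,130:500]
cv2.imwrite('pics/t12.png',cv2.resize(a,None,fx=2.1,fy=2.1,interpolation=cv2.INTER_CUBIC));cv2.imwrite('pics/s12.png',cv2.resize(b,None,fx=2.1,fy=2.1,interpolation=cv2.INTER_CUBIC))"
```

```text
scene
  (493.4, -260.0, 66.5, 66.5, 0.4)
  (493.7, -349.5, 67.2, 67.1, 0.2)
  (582.5, -349.1, 66.4, 66.2, 0.6)
  (582.8, -260.5, 66.2, 66.4, 0.3)
  (768.2, -580.4, 53.6, 51.0, -23.3)
top
  (498.5, -256.5, 65.0, 64.5, -0.0)
  (498.8, -345.4, 64.8, 64.6, 0.0)
  (587.7, -256.7, 66.0, 64.0, -1.5)
  (587.8, -345.4, 65.5, 64.0, -1.5)
```

View pics/t12.png

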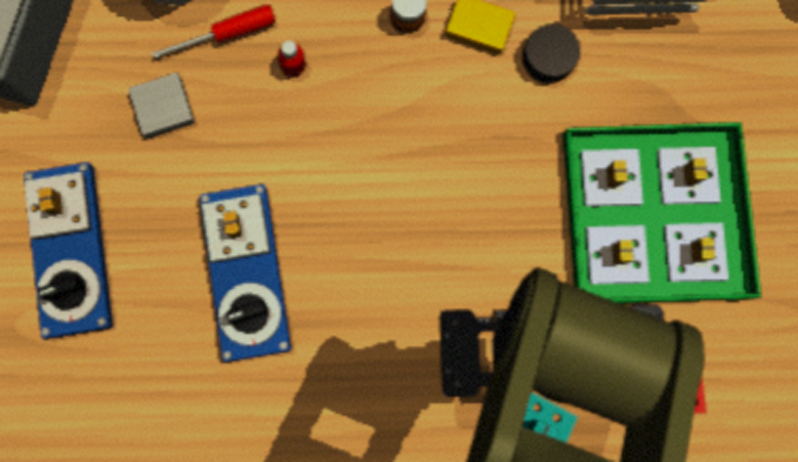

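View pics/s12.png

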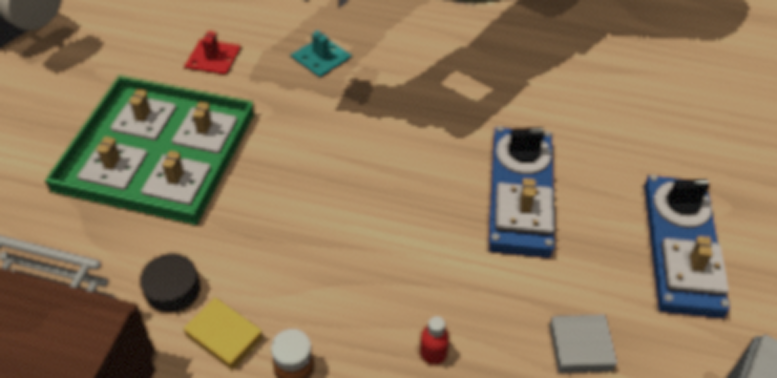

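Both views show four flanges flat, side by side in the tray. Both knob bars lie across their fixtures, both flanges are fitted, and the bystanders and decoys haven't moved. One height check on the fitted plates, then I hand in.

```bash
python3 - <<'E'
from h import *
px={}
for n in("scene","top"):
    h=cv2.cvtColor(cv2.imread(f"pics/{n}12.png"),cv2.COLOR_BGR2HSV); m=((h[...,1]<70)&(h[...,2]>120)).astype(np.uint8)
    m=cv2.morphologyEx(m,cv2.MORPH_CLOSE,np.ones((5,5),np.uint8))
    for a in meas(n,None,m,38,52,80):
        for k,c in enumerate([(566,371),(535.5,171.5)]):
            if np.hypot(*(a[0]-c))<15: print(n,k+1,a[0].round(1),np.round(a[1],1),round(a[2],1)); px[n,k]=a[3]
for k in(0,1):
    if ("scene",k) in px and ("top",k) in px: print(k+1,"tri",tri(px["scene",k],px["top",k]).round(1))
manip.sign_off(); print(manip.read_state()["clock"])
E
```

```text
top 2 [541.3 172.2] [75.2 68.3] 7.8
top 1 [571.3 370. ] [71.8 68.7] 8.1
the job is handed in; nothing more can be done
the job is handed in; nothing more can be done
```

The job is handed in at about 45 s of the 210 s allowed. No verdict was reported.

- **Fixtures:** The wide-triangle flange_5 is on fixture 1 and the rectangular flange_2 is on fixture 2. Each came down to the expected flush height with 14–15 N of contact. The pictures before each knob was turned show the plate level, with the studs through the holes (one of fixture 2's four was partly hidden).
- **Knobs:** I turned each one clockwise only after its flange was seated. The last views show both bars lying across their fixtures, clicked over with the gripper away.
- **Left-over flanges:** Flange_1, 3, 4 and 6 lie flat, two by two, in the tray. Flange_1 was knocked about 3 cm aside during the run; I measured its new place and picked it up from there.
- **Other things:** In the last views the bystanders and the red and turquoise look-alikes look unmoved.

**Failed check:** The last two-view height check on the fitted plates gave no result. The scene-view mask did not isolate them, and the top-view outlines came out oversized at 68–75 mm. So flushness rests on the contact heights, the forces and the close crops. The tool also picked up a tilt of about 2° over the run, with no visible effect on the placings.

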